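# Make up two speaker crossover kits

## Task

Make up the parts kits for two loudspeaker crossovers: the large coil and the aluminium can capacitor go in the two-compartment tray, and the small coil, the flat box capacitor and the white ceramic resistor in the three-compartment tray. Put one part in each compartment, lying fully on its floor the same way up as now, and set the parts down rather than dropping them. Leave the heatsink, the solder spool and the terminal plate where they are.

Things in the scene. Friction and masses are not known exactly. Their poses are not given: they have to be found in the camera images.
- large_coil: The large air-core inductor: a copper-wire coil lying flat, a ring-shaped solid with four white cable ties round it, 60 mm diameter, 32 mm high, about 220 g. The 22 mm hole in its middle is blind: only its outside can be gripped. Loose; origin at the centre of its underside, z up. 
- small_coil: The small air-core inductor: like the large one but 40 mm diameter, 24 mm high, about 80 g. Loose; origin at the centre of its underside, z up. 
- can_capacitor: Upright round bare-aluminium capacitor can, 36 mm diameter, 50 mm high, with two thin tab terminals standing up to 60 mm from its underside, about 90 g. Loose; origin at the centre of its underside, z up. 
- box_capacitor: Film capacitor lying on its side: a flat box of blue plastic, 42 mm along its x, 35 mm along its y, 20 mm high, with two thin 9 mm wire leads out of its +x end, about 45 g. Loose; origin at the centre of its underside, z up. 
- ceramic_resistor: White ceramic power resistor: a long square bar, 60 mm along its x, 14 mm along its y, 14 mm high, with a 7 mm wire stub at each end, about 30 g. Loose; origin at the centre of its underside, z up. 
- tray_two: Grey plastic kit tray with black antistatic lining and two compartments in a row along its x; loose, empty, 400 g. Outside 189 mm (x) by 128 mm (y), 12 mm high; floor 3 mm, rim and dividers 3 mm thick, 9 mm above the floor. Each compartment is 90 mm (x) by 122 mm (y) inside, centred at x = -46.5 and +46.5 mm, y = 0. Origin: centre of its underside, z up, x roughly away from the robot.
- tray_three: Grey plastic kit tray with black antistatic lining and three compartments in a row along its x; loose, empty, 550 g. Outside 282 mm (x) by 128 mm (y), 12 mm high; floor 3 mm, rim and dividers 3 mm thick, 9 mm above the floor. Each compartment is 90 mm (x) by 122 mm (y) inside, centred at x = -93, 0 and +93 mm, y = 0. Origin: centre of its underside, z up, x roughly away from the robot.
- heatsink: Bystander, stays where it is: finned aluminium heatsink, 50 mm along x, 40 mm along y, 26 mm high, fins up. Loose; origin at the centre of its underside, z up. 
- solder_spool: Bystander, stays where it is: upright spool of solder wire with black flanges, 48 mm diameter, 40 mm high. Loose; origin at the centre of its underside, z up. 
- terminal_plate: Bystander, stays where it is: black speaker terminal plate, 56 mm along x, 46 mm along y, lying flat, with two round binding posts up to 27 mm high. Loose; origin at the centre of its underside, z up. 
Not all that is in view belongs to the job. Of the things that look like the box_capacitor, the middle-sized one is meant. Leave any red look-alike of the can_capacitor alone.

How it is judged:
By the outcome, as a careful person would: the job done as asked, in the order asked, and still so for the second after the job is handed in, with the robot touching nothing.
It also fails if it takes over 118 s, if anything falls off the work surface, if the arm or the gripper's body presses on something with over 40 N, if the wrist force passes 120 N, or if a joint passes its speed limit or range.

## Robot

A 6-joint arm with a two-finger parallel gripper is mounted at the origin on the work surface. World frame = base frame: x ahead of the robot, y to its left, z up, the work surface at z = 0. Lengths are in m, angles in rad, forces in N, time in s.
With the tool pointing down it reaches from about 0.35 to 0.85 m from the base axis. Payload 8.1 kg.
Tool frame: the origin (TCP) lies between the finger pads; the fingertips stand 14 mm ahead of it and the grasp point (between the pads) lies 5 mm behind it (robot.tcp_to_tips is the z of the fingertips in the tool frame, in m); z points along the fingers, y is the line along which they close (so a half turn about z gives the same grasp; the last joint's range is limited). The gripper opens to 93 mm and grips with 3 to 60 N. Pads are 15 mm wide; open, the fingers measure 128 mm over their backs; the gripper's body (75 mm by 188 mm) begins 65 mm behind the grasp point.
Start: joints at [-1.292, 0.13, 1.488, -0, 1.523, -0.085], TCP at [0.214, -0.561, 0.233] pointing down, gripper open.
Joint ranges: [-2.96, 2.96], [-0.89, 2.26], [0.02, 2.5], [-1.34, 4.48], [0, 2.73], [-2.66, 2.66]. Speed limits (rad/s): [2.39, 2.39, 2.79, 3.14, 3.14, 3.14].

## Interface

Orientations are given as a rotation vector (axis times angle).
In Python, from plant import sensors, read_camera, robot gives the robot as it stands.
- The arm moves only by the tool run_rows, called after ">>>" by a JSON object that holds its "name" and its "arguments", one argument or row to a line. Schema: {"type":"object","properties":{"offsets":{"type":"object","properties":{"aperture":{"type":"array","items":{"type":"number"},"minItems":1,"maxItems":20},"sx":{"type":"array","items":{"type":"number"},"minItems":1,"maxItems":20},"sy":{"type":"array","items":{"type":"number"},"minItems":1,"maxItems":20},"sz":{"type":"array","items":{"type":"number"},"minItems":1,"maxItems":20},"rz":{"type":"array","items":{"type":"number"},"minItems":1,"maxItems":20}},"additionalProperties":false,"required":["aperture","sx","sy","sz","rz"]},"clamp_n":{"type":"number"},"only":{"type":"string"},"quiet":{"type":"boolean"},"lines":{"type":"string"}},"required":["offsets"],"additionalProperties":false}. offsets is an object with one list for each field, all of the same length, 1 to 20, a row being the entries at one place: aperture (the finger opening in m), sx, sy, sz (the shift in shares of the most that a row can go, 1 being 50 mm), rz (a turn about the tool's z in shares of pi/2 rad (1.0 is pi/2 rad)); each row shifts and turns the commanded pose from where the row before left it, along the tool's axes as they then stand; what a row does not reach is not made up. A row lasts 1/10 s, in which the tool goes at most 0.05 m and 0.15 rad, less where a joint would pass 70% of its speed; a pose out of reach is approached as far as the arm can. The fingers move at their own pace and stop on an object; clamp_n is the grip in N (left out, the last holds). Time passes only in rows, so rows that do not move let the fingers close. The tool returns the time, the measured TCP pose, the force, the opening and the grip force at its end. only (a regular expression) keeps the lines of the reply that match it, lines (a string "A,B") keeps lines A to B, and quiet returns only ok. Input that does not fit is refused with a message, and nothing moves.
- sensors.read_state(): the state, without advancing time (a new reading comes with each control period).
- read_camera(name): name is "scene" or "top" or "wrist"; returns a dict with "image" (420x560x3 uint8, red, green, blue), "depth" (420x560 float32, m along the optical axis (not along the pixel's ray), 0 where there is no reading), "fx", "fy", "cx", "cy" (pixels), "R" (3x3) and "t" (3): a world point X has camera coordinates R X + t. Camera axes: x right, y down, z forward; pixel columns grow to the right and rows downward; lengths in m; the calibration is good to about 2 mm. A picture is of the moment at which its call begins.
- robot.close_job(): hands the job in; it is judged then, once.
The state is a dict: "t": time; "q": joint angles; "dq": joint speeds; "joint_torque": joint torques, N m; "tool_pos": TCP position; "orientation": TCP orientation; "force": force on the tool from outside, world axes, zero at the start; "wrist_torque": the same for the moment, N m; "opening": finger opening in m; "gripper_force": force on a finger pad.
Only numpy, scipy, OpenCV 4.12 (cv2) and the standard library are available. Lean on these libraries where they do the work, as an engineer would, in place of code of your own. Each camera call takes 0.05 s, during which the arm holds its last target. There are 200 camera calls.

## Working session

There is one attempt and no reset: what is moved stays moved. The work goes in short steps, Python scripts to look and compute and a tool call to move; the robot and the scene stay as the last step left them, time stands still between calls to the robot, and variables do not carry over. Pictures are saved under pics/ and viewed, at most 14 in all, crops included, and the job is handed in when it is done.

```bash
ls; mkdir -p pics
```

Create h.py:
```python
import numpy as np, cv2
from plant import sensors, read_camera, robot
def save(c,n): cv2.imwrite('pics/'+n, c['image'][:,:,::-1])
def cloud(c):
    d=c['depth']; v,u=np.indices(d.shape)
    P=np.stack([(u-c['cx'])/c['fx']*d,(v-c['cy'])/c['fy']*d,d],-1)
    return (P-c['t'])@c['R']
```

Run:
```python
from h import *
for n in ('top','scene'):
    c=read_camera(n); save(c,n+'0.png'); np.savez(n+'0.npz',**c)
    print(n,c['fx'],-c['R'].T@c['t'],c['R'].round(3).tolist())
print(sensors.read_state())
```

```text
pics
top 446.1954594097809 [0.30826388 0.0225592  1.06900158] [[-0.025, -0.999, -0.037], [-0.983, 0.032, -0.179], [0.18, 0.032, -0.983]]
scene 515.6039252811681 [1.18494287 0.61382373 0.74651071] [[-0.661, 0.75, 0.008], [0.463, 0.416, -0.783], [-0.591, -0.514, -0.622]]
{'t': 0.1, 'q': array([-1.29241885e+00,  1.31045337e-01,  1.48918619e+00, -2.28207263e-05,
        1.52301501e+00, -8.54628861e-02]), 'dq': array([-0.00086529, -0.00057   , -0.0012931 , -0.00060376, -0.00105429,
       -0.00095397]), 'joint_torque': array([ 1.40510372e-03, -5.61340213e+01, -4.93097985e+01,  7.71302660e-02,
        2.91116838e-02, -8.59168608e-05]), 'tool_pos': array([ 0.21335916, -0.5602472 ,  0.23170773]), 'orientation': array([-3.08813324e+00, -5.68076192e-01,  2.85688360e-04]), 'force': array([-0.42417357,  0.71871005, -0.38768027]), 'wrist_torque': array([0.00985204, 0.01434009, 0.01159772]), 'gripper_force': 0.0, 'opening': 0.09302034392275631}
```

View pics/top0.png

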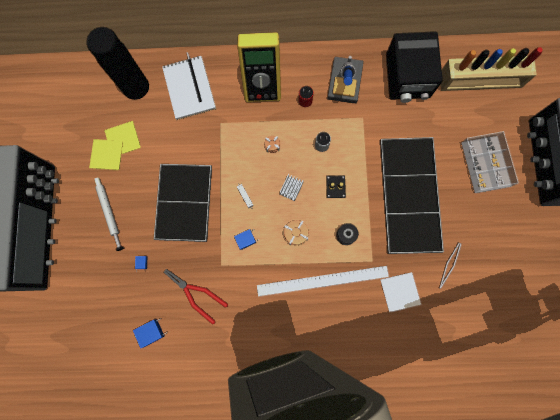

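View pics/scene0.png

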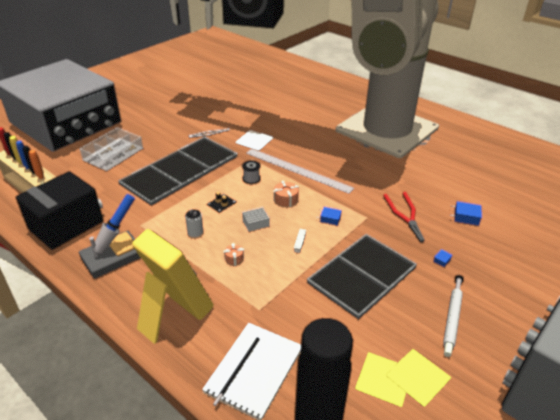

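The top view shows the large coil (295,233), small coil (273,144), can (322,141), resistor (245,196), tray_two (184,202) and tray_three (412,195). The bystanders are the heatsink (291,187), spool (347,233) and plate (336,186).
Possible mix-ups:
- **Blue boxes:** (245,239), (141,262) and (148,333). I expect the middle-sized one to be (245,239).
- **Cans:** bare aluminium at (322,141), red at (306,95). I take the bare one.
- **Coil vs spool:** coil at (295,233), spool at (347,233).
- **White bars:** resistor at (245,196), white pen or iron at (107,213).

Run:
```python
from h import *
c=dict(np.load('top0.npz')); P=cloud(c); im=c['image']
hsv=cv2.cvtColor(im,cv2.COLOR_RGB2HSV)
def rect(name,pts):
    r=cv2.minAreaRect((pts[:,:2]*1000).astype(np.float32)); b=cv2.boxPoints(r)
    e=b[1]-b[0]; f=b[2]-b[1]; l=e if np.hypot(*e)>np.hypot(*f) else f
    print(name,'c',np.round(r[0],1),'size',np.round(r[1],1),'long axis deg',round(np.degrees(np.arctan2(l[1],l[0]))%180,1),'ztop',np.percentile(pts[:,2],[5,50,95,99.5]).round(4),'med',(np.median(pts,0)*1000).round(1),len(pts))
def near(u,v,r):
    vv,uu=np.indices(im.shape[:2]); return (abs(uu-u)<r)&(abs(vv-v)<r)
board=np.median(P[250:258,230:280].reshape(-1,3),0); print('board',board,'table',np.median(P[280:300,110:130].reshape(-1,3),0))
for n,u,v in (('blue',245,239),('blueS',141,262),('blueL',148,333)):
    m=near(u,v,22)&(hsv[...,0]>100)&(hsv[...,0]<125)&(hsv[...,1]>150)
    q=P[m]; zt=np.percentile(q[:,2],90); rect(n,q[q[:,2]>zt-.004])
zb=board[2]
for n,u,v,r in (('lcoil',295,233,20),('scoil',273,144,15),('can',322,141,16),('res',245,196,18),('heatsink',291,187,18),('spool',347,233,18),('plate',336,186,18)):
    q=P[near(u,v,r)]; q=q[(q[:,2]>zb+.008)]; rect(n,q)
    zt=np.percentile(q[:,2],80); rect(n+' top',q[abs(q[:,2]-zt)<.004])
for n,u,v,ru,rv in (('t2',184,202,34,46),('t3',412,195,36,64)):
    m=np.zeros(im.shape[:2],bool); m[v-rv:v+rv,u-ru:u+ru]=1
    m&=(hsv[...,1]<60)
    n_,lab=cv2.connectedComponents(m.astype(np.uint8)); k=np.bincount(lab[lab>0]).argmax()
    q=P[lab==k]; rect(n,q); print(np.percentile(q[:,2],[10,50,90]).round(4))
x=slice(None)
def crop(u,v,r=30): return cv2.resize(im[v-r:v+r,u-r:u+r],(260,260),interpolation=cv2.INTER_CUBIC)
cv2.imwrite('pics/crop1.png',np.vstack([np.hstack([crop(245,239),crop(141,262),crop(148,333)]),np.hstack([crop(322,141),crop(295,233),crop(245,196)])])[:,:,::-1])
```

```text
board [0.39845337 0.09824564 0.0013226 ] table [0.32198575 0.42289542 0.00062124]
blue c [372.3  84.3] size [173.1  41.1] long axis deg 30.6 ztop [0.0193 0.0209 0.0243 0.1248] med [431.6 119.   20.9] 182
blueS c [355.3 200.4] size [366.5  31.3] long axis deg 80.1 ztop [0.014  0.0155 0.0183 0.5554] med [382.6 368.5  15.5] 99
blueL c [271.3 201.2] size [ 47.7 361.7] long axis deg 109.2 ztop [0.0252 0.0273 0.0298 0.1455] med [222.  345.5  27.3] 379
lcoil c [389.9  -0.5] size [ 56.3 164.4] long axis deg 178.4 ztop [0.0253 0.0321 0.0359 1.069 ] med [442.6  -1.1  32.1] 521
lcoil top c [443.7  -1.9] size [56.1 56.8] long axis deg 178.1 ztop [0.0302 0.0327 0.0359 0.0372] med [444.   -1.4  32.7] 406
scoil c [496.2  45.7] size [377.   37.3] long axis deg 1.4 ztop [0.0168 0.0236 0.028  1.0066] med [665.4  48.9  23.6] 213
scoil top c [666.7  49.7] size [35.8 37.1] long axis deg 107.1 ztop [0.0223 0.0249 0.0281 0.0292] med [666.2  49.9  24.9] 150
can c [496.5 -19.5] size [ 35.3 384.1] long axis deg 162.1 ztop [0.0159 0.0502 0.0556 1.069 ] med [657.4 -71.3  50.2] 247
can top c [663.3 -73.6] size [
[... 695 characters left out ...]
436.2 -119.9   40.6] 347
spool top c [ 437.6 -121.3] size [46.4 44.5] long axis deg 88.8 ztop [0.0387 0.0407 0.0438 0.0457] med [ 436.5 -120.8   40.7] 306
plate c [446.1 -39.4] size [ 29.8 300.8] long axis deg 150.2 ztop [0.0097 0.0241 0.7576 1.069 ] med [554.7 -97.5  24.1] 67
plate top c [ 556.7 -102.6] size [11.7 31. ] long axis deg 93.2 ztop [0.0235 0.0265 0.0304 0.0309] med [ 555.8 -101.8   26.5] 34
t2 c [486.1 167.5] size [403.9 217.7] long axis deg 67.5 ztop [0.0004 0.0037 0.0122 0.0164] med [527.2 271.8   3.7] 3977
[0.001  0.0037 0.009 ]
t3 c [ 502.  -158.3] size [300.2 436.8] long axis deg 102.5 ztop [0.0004 0.004  0.0124 0.0164] med [ 525.5 -282.4    4. ] 6163
[0.0012 0.004  0.0092]
```

View pics/crop1.png

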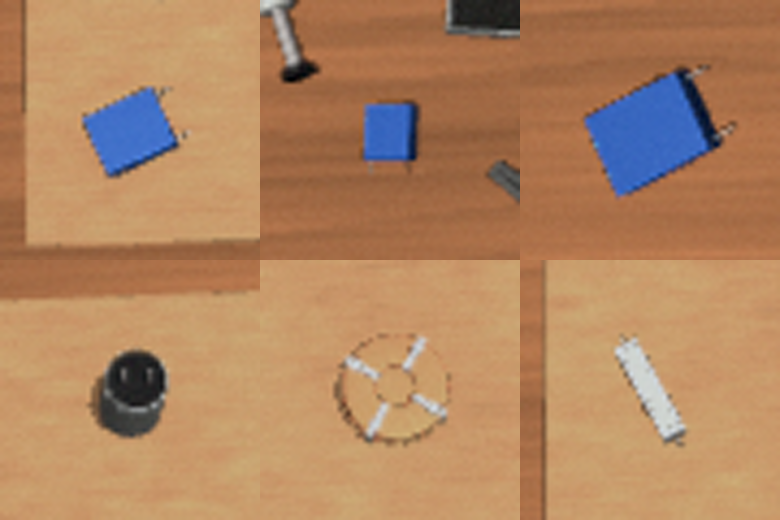

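The crops show three boxes, 15, 20 and 27 mm high. The 20 mm one at (245,239) is the middle-sized one, with its leads toward the right (-y). The can at (322,141) is bare aluminium. Next I clean up the fits by dropping the zero-depth pixels.

Add to h.py:
```python
from scipy.spatial.transform import Rotation as Ro
def rect(name,pts):
    r=cv2.minAreaRect((pts[:,:2]*1000).astype(np.float32)); b=cv2.boxPoints(r)
    e=b[1]-b[0]; f=b[2]-b[1]; l=e if np.hypot(*e)>np.hypot(*f) else f
    print(name,'c',np.round(r[0],1),'size',np.round(r[1],1),'axis',round(np.degrees(np.arctan2(l[1],l[0]))%180,1),'z',np.percentile(pts[:,2],[5,50,95]).round(4),len(pts))
def go(x,y,z,yaw=None):
    """yaw (deg) of the closing line (tool y) in world; prints turn, then shift in tool axes AFTER the turn"""
    s=sensors.read_state(); R=Ro.from_rotvec(s['orientation']).as_matrix()
    cur=np.degrees(np.arctan2(R[1,1],R[0,1])); a=0.
    if yaw is not None:
        a=(cur-yaw+90)%180-90      # tool z down: +turn lowers world yaw
        R=R@Ro.from_rotvec([0,0,np.radians(a)]).as_matrix()
    d=R.T@(np.array([x,y,z])-s['tool_pos'])
    print('t',round(s['t'],2),'cur yaw',cur.round(1),'turn',np.radians(a).round(3),'d',d.round(4),'q6',s['q'][5].round(2),'tcp',s['tool_pos'].round(4),'zaxis',R[:,2].round(3))
```

Run:
```python
from h import *
c=dict(np.load('top0.npz')); P=cloud(c); P[c['depth']<.1]=np.nan; im=c['image']
hsv=cv2.cvtColor(im,cv2.COLOR_RGB2HSV); vv,uu=np.indices(im.shape[:2])
near=lambda u,v,r:(abs(uu-u)<r)&(abs(vv-v)<r)
blue=(hsv[...,0]>100)&(hsv[...,0]<125)&(hsv[...,1]>150)
for n,u,v,h in (('blue',245,239,.021),('blueS',141,262,.015),('blueL',148,333,.027)):
    rect(n,P[near(u,v,22)&blue&(abs(P[...,2]-h)<.006)])
for n,u,v,x,y in (('t2',184,202,.527,.272),('t3',412,195,.5255,-.282)):
    m=(abs(P[...,0]-x)<.17)&(abs(P[...,1]-y)<.085)&(hsv[...,1]<90)&(abs(P[...,2]-.006)<.012)
    m=cv2.morphologyEx(m.astype(np.uint8),cv2.MORPH_OPEN,np.ones((5,5)))
    n_,lab=cv2.connectedComponents(m); k=np.bincount(lab[lab>0]).argmax()
    rect(n,P[lab==k]); cs=np.argwhere(lab==k)[:,::-1]; print(cv2.boxPoints(cv2.minAreaRect(cs.astype(np.float32))).round(1).tolist())
go(.444,-.0017,.2,90)
```

```text
blue c [432.5 119.8] size [33.6 39.3] axis 114.8 z [0.0176 0.0204 0.0238] 234
blueS c [384.9 369.5] size [24.4 28.5] axis 178.2 z [0.0114 0.0149 0.0182] 127
blueL c [221.1 345.5] size [43.8 53.7] axis 115.8 z [0.023  0.0268 0.0297] 463
t2 c [529.6 271.4] size [128.8 189.7] axis 176.4 z [0.0003 0.0037 0.0121] 4020
[[153.3000030517578, 239.3000030517578], [158.1999969482422, 161.6999969482422], [211.5, 165.10000610351562], [206.60000610351562, 242.6999969482422]]
t3 c [ 531.4 -282.9] size [133.5 284.7] axis 179.9 z [0.0004 0.004  0.0122] 6217
[[379.3999938964844, 138.89999389648438], [434.3999938964844, 134.6999969482422], [443.20001220703125, 251.8000030517578], [388.20001220703125, 255.89999389648438]]
t 0.1 cur yaw -69.2 turn 0.364 d [ 0.2307 -0.5585  0.0325] q6 -0.09 tcp [ 0.2134 -0.5602  0.2317] zaxis [-0.     0.002 -1.   ]
```

The manual's scale: shifts go in shares of 50 mm and turns go in shares of pi/2 rad. Converting my numbers, -0.04 m is -0.8, 0.0165 m is 0.33, 0.1213 rad / 1.5708 = 0.0772.

>>> {"name": "run_rows", "arguments": {
  "offsets": {"aperture": [0.093,0.093,0.093,0.093,0.093,0.093,0.093,0.093,0.093,0.093,0.093,0.093,0.093,0.093,0.093,0.093,0.093,0.093],"sx": [0,0,0,0.33,0.33,0.33,0.33,0.33,0.33,0.33,0.33,0.33,0.33,0.33,0.33,0.33,0.33,0],"sy": [0,0,0,-0.8,-0.8,-0.8,-0.8,-0.8,-0.8,-0.8,-0.8,-0.8,-0.8,-0.8,-0.8,-0.8,-0.8,0],"sz": [0,0,0,0,0,0,0,0,0,0,0,0,0,0,0,0,0,0],"rz": [0.0772,0.0772,0.0772,0,0,0,0,0,0,0,0,0,0,0,0,0,0,0]},
  "clamp_n": 30
}}

```text
t: 1.9
tool_pos: [0.4453, 0.0037, 0.2323]
orientation: [-3.14, -0.008, 0.0]
force: [-0.2, 0.3, 1.1]
opening: 0.0931
gripper_force: 0.0
```

Run:
```python
from h import *
go(.444,-.0017,.2,90)
c=read_camera('wrist'); save(c,'w1.png'); P=cloud(c); d=c['depth']
print(-c['R'].T@c['t'])
q=P[(d>.05)&(abs(P[...,2]-.033)<.006)&(abs(P[...,0]-.444)<.045)&(abs(P[...,1]+.0017)<.045)]; rect('coil',q)
```

```text
t 1.9 cur yaw -89.7 turn 0.005 d [-0.0013  0.0055  0.0322] q6 1.46 tcp [0.4453 0.0037 0.2323] zaxis [-0.     0.002 -1.   ]
[0.52490562 0.00388208 0.38406871]
coil c [444.3  -1.7] size [56.6 57. ] axis 90.0 z [0.0281 0.0319 0.0339] 2131
```

View pics/w1.png

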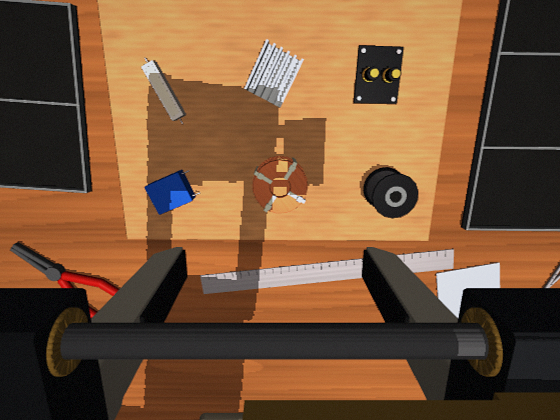

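The wrist view shows the large coil at (280,186), and its fit agrees with the top view to within 1 mm. Lowering onto it.

Scaled: 0.04 m is 0.8, 0.02 m is 0.4, 0.005 rad / 1.5708 = 0.0032.

>>> {"name": "run_rows", "arguments": {
  "offsets": {"aperture": [0.093,0.093,0.093,0.093,0.093,0.093,0.093,0.05,0.05,0.05,0.05,0.05,0.05],"sx": [-0.02,0,0,0,0,0,0,0,0,0,0,0,0],"sy": [0.11,0,0,0,0,0,0,0,0,0,0,0,0],"sz": [0.6,0.8,0.8,0.8,0.6,0.4,0.24,0,0,0,0,0,0],"rz": [0.0032,0,0,0,0,0,0,0,0,0,0,0,0]},
  "clamp_n": 30
}}

```text
t: 3.25
tool_pos: [0.4447, -0.006, 0.0219]
orientation: [-3.141, 0.008, -0.004]
force: [-0.9, 2.9, 6.6]
opening: 0.0593
gripper_force: 30.0
```

```bash
python3 -c "
from h import *
go(.483,.274,.15,90-3.6)"
```

```text
t 3.25 cur yaw -90.3 turn 0.058 d [ 0.0209 -0.2819 -0.128 ] q6 1.45 tcp [ 0.4447 -0.006   0.0219] zaxis [ 0.002  0.    -1.   ]
```

Scaled: -0.037 m is -0.74, -0.035 m is -0.7, 0.058 rad / 1.5708 = 0.0369.

>>> {"name": "run_rows", "arguments": {
  "offsets": {"aperture": [0.05,0.05,0.05,0.05,0.05,0.05,0.05,0.05,0.05,0.05,0.05,0.05,0.05,0.05,0.05],"sx": [0,0,0,0,0.052,0.052,0.052,0.052,0.052,0.052,0.052,0.052,0,0,0],"sy": [0,0,0,0,-0.4,-0.74,-0.74,-0.74,-0.74,-0.74,-0.74,-0.7,0,0,0],"sz": [-0.2,-0.6,-0.6,-0.6,0,0,0,0,0,0,0,0,0,0,0],"rz": [0.0369,0,0,0,0,0,0,0,0,0,0,0,0,0,0]},
  "clamp_n": 40
}}

```text
t: 4.75
tool_pos: [0.4814, 0.2681, 0.1202]
orientation: [3.139, -0.099, -0.001]
force: [0.9, 0.1, -2.5]
opening: 0.0597
gripper_force: 40.0
```

```bash
python3 -c "
from h import *
go(.483,.274,.024,90-3.6)
c=read_camera('wrist'); save(c,'w2.png')"
```

```text
t 4.75 cur yaw -93.6 turn -0.0 d [ 0.0013 -0.0061  0.0962] q6 2.05 tcp [0.4814 0.2681 0.1202] zaxis [-0.001 -0.001 -1.   ]
```

View pics/w2.png

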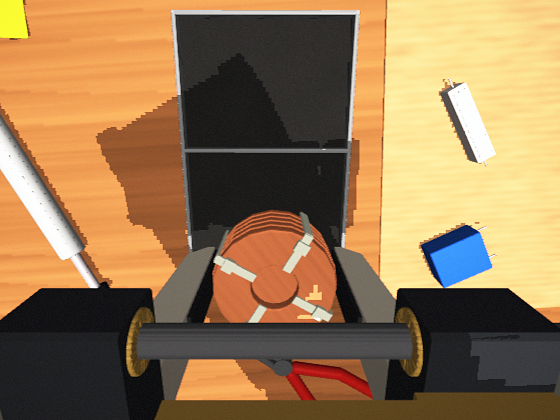

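The coil is held squarely. It sits about 7 px right of the tray's midline, which matches the 6 mm correction. Lowering now.

>>> {"name": "run_rows", "arguments": {
  "offsets": {"aperture": [0.05,0.05,0.05,0.05,0.05,0.05,0.05,0.05,0.05],"sx": [0.026,0,0,0,0,0,0,0,0],"sy": [-0.12,0,0,0,0,0,0,0,0],"sz": [0.4,0.6,0.5,0.2,0.08,0.04,0.02,0,0],"rz": [0,0,0,0,0,0,0,0,0]}
}}

```text
t: 5.7
tool_pos: [0.4842, 0.2751, 0.0296]
orientation: [-3.139, 0.099, -0.002]
force: [-0.1, 0.4, -2.4]
opening: 0.0591
gripper_force: 40.0
```

```bash
python3 -c "
from h import *
go(.483,.274,.0236,90-3.6)"
```

```text
t 5.7 cur yaw -93.6 turn -0.0 d [-0.0011  0.0012  0.006 ] q6 2.06 tcp [0.4842 0.2751 0.0296] zaxis [ 0.001  0.001 -1.   ]
```

Scaled: 0.003 m is 0.06, 0.0015 m is 0.03.

>>> {"name": "run_rows", "arguments": {
  "offsets": {"aperture": [0.05,0.05,0.05,0.05,0.05],"sx": [0,0,0,0,0],"sy": [0,0,0,0,0],"sz": [0.06,0.03,0.02,0,0],"rz": [0,0,0,0,0]}
}}

```text
t: 6.2
tool_pos: [0.4838, 0.275, 0.0249]
orientation: [-3.14, 0.099, -0.001]
force: [-7.1, -4.5, 14.4]
opening: 0.0599
gripper_force: 40.0
```

The force shows contact. Opening a little, then lifting.

Scaled: -0.04 m is -0.8, -0.03 m is -0.6.

>>> {"name": "run_rows", "arguments": {
  "offsets": {"aperture": [0.07,0.07,0.07,0.07,0.07,0.07,0.07,0.07,0.07],"sx": [0,0,0,0,0,0,0,0,0],"sy": [0,0,0,0,0,0,0,0,0],"sz": [0,0,0,-0.2,-0.6,-0.8,-0.8,0,0],"rz": [0,0,0,0,0,0,0,0,0]}
}}

```text
t: 7.1
tool_pos: [0.4846, 0.2753, 0.1452]
orientation: [-3.138, 0.099, -0.005]
force: [-0.5, -0.4, -1.1]
opening: 0.0699
gripper_force: 0.0
```

```bash
python3 -c "
from h import *
c=read_camera('top'); save(c,'top1.png'); P=cloud(c)
q=P[(c['depth']>.1)&(abs(P[...,2]-.035)<.006)&(abs(P[...,0]-.483)<.045)&(abs(P[...,1]-.274)<.045)]; rect('coil',q)
go(.663,-.0735,.13,90)"
```

```text
coil c [466.9 261.4] size [22.3 32.4] axis 98.7 z [0.0309 0.035  0.0389] 98
t 7.15 cur yaw -93.6 turn -0.063 d [0.1796 0.3483 0.0133] q6 2.06 tcp [0.4834 0.2748 0.1433] zaxis [ 0.  0. -1.]
```

Scaled: 0.0317 m is 0.634, 0.0163 m is 0.326, -0.063 rad / 1.5708 = -0.0401.

>>> {"name": "run_rows", "arguments": {
  "offsets": {"aperture": [0.08,0.08,0.08,0.08,0.08,0.08,0.08,0.08,0.08,0.08,0.08,0.08,0.08,0.08,0.08],"sx": [0,0.326,0.326,0.326,0.326,0.326,0.326,0.326,0.326,0.326,0.326,0.326,0,0,0],"sy": [0,0.634,0.634,0.634,0.634,0.634,0.634,0.634,0.634,0.634,0.634,0.634,0,0,0],"sz": [0,0,0,0,0,0,0,0,0,0,0,0,0,0,0],"rz": [-0.0401,0,0,0,0,0,0,0,0,0,0,0,0,0,0]}
}}

```text
t: 8.65
tool_pos: [0.6616, -0.0728, 0.1416]
orientation: [-3.141, -0.001, 0.004]
force: [0.8, 0.3, -0.7]
opening: 0.0801
gripper_force: 0.0
```

```bash
python3 -c "
from h import *
c=read_camera('wrist'); P=cloud(c)
q=P[(c['depth']>.05)&(abs(P[...,2]-.051)<.004)&(abs(P[...,0]-.663)<.04)&(abs(P[...,1]+.0735)<.04)]; rect('can',q)
go(.663,-.0735,.025,90)"
```

```text
can c [664.3 -73.8] size [35.3 35. ] axis 73.6 z [0.049  0.0508 0.0519] 1672
t 8.7 cur yaw -89.9 turn 0.001 d [0.0014 0.001  0.1171] q6 1.38 tcp [ 0.6618 -0.0726  0.1421] zaxis [-0.002  0.001 -1.   ]
```

Scaled: 0.035 m is 0.7, 0.03 m is 0.6.

>>> {"name": "run_rows", "arguments": {
  "offsets": {"aperture": [0.08,0.08,0.08,0.08,0.08,0.08,0.025,0.025,0.025,0.025,0.025,0.025,0.025,0.025],"sx": [0.04,0,0,0,0,0,0,0,0,0,0,0,0,0],"sy": [0.02,0,0,0,0,0,0,0,0,0,0,0,0,0],"sz": [0.6,0.7,0.6,0.3,0.14,0,0,0,0,0,0,0,0,0],"rz": [0,0,0,0,0,0,0,0,0,0,0,0,0,0]},
  "clamp_n": 25
}}

```text
t: 10.1
tool_pos: [0.6648, -0.0749, 0.0262]
orientation: [-3.142, 0.0, -0.0]
force: [-0.4, 0.4, 1.2]
opening: 0.0356
gripper_force: 25.0
```

```bash
python3 -c "
from h import *
go(.576,.2685,.15,90-3.6)"
```

```text
t 10.1 cur yaw -90.0 turn 0.063 d [-0.1102 -0.3372 -0.1237] q6 1.38 tcp [ 0.6648 -0.0749  0.0262] zaxis [ 0.  0. -1.]
```

Scaled: -0.0307 m is -0.614, -0.01 m is -0.2, 0.063 rad / 1.5708 = 0.0401.

>>> {"name": "run_rows", "arguments": {
  "offsets": {"aperture": [0.025,0.025,0.025,0.025,0.025,0.025,0.025,0.025,0.025,0.025,0.025,0.025,0.025,0.025,0.025,0.025,0.025,0.025],"sx": [0,0,0,0,-0.2,-0.2,-0.2,-0.2,-0.2,-0.2,-0.2,-0.2,-0.2,-0.2,-0.2,0,0,0],"sy": [0,0,0,0,-0.614,-0.614,-0.614,-0.614,-0.614,-0.614,-0.614,-0.614,-0.614,-0.614,-0.614,0,0,0],"sz": [-0.2,-0.6,-0.6,-0.6,0,0,0,0,0,0,0,0,0,0,0,0,0,0],"rz": [0.0401,0,0,0,0,0,0,0,0,0,0,0,0,0,0,0,0,0]}
}}

```text
t: 11.9
tool_pos: [0.5764, 0.2681, 0.1259]
orientation: [3.139, -0.1, -0.0]
force: [-0.9, 0.1, -0.9]
opening: 0.0356
gripper_force: 25.0
```

```bash
python3 -c "
from h import *
c=read_camera('wrist'); save(c,'w3.png'); 
go(.576,.2685,.029,90-3.6)"
```

```text
t 11.95 cur yaw -93.7 turn -0.001 d [-0.0006 -0.0006  0.0969] q6 1.99 tcp [0.5765 0.2679 0.1259] zaxis [-0. -0. -1.]
```

View pics/w3.png

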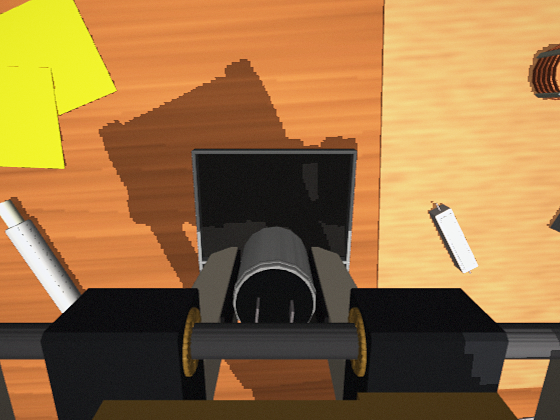

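The can is held upright and centred at (275,290) over the far compartment. Lowering it.

Scaled: 0.03 m is 0.6, 0.02 m is 0.4.

>>> {"name": "run_rows", "arguments": {
  "offsets": {"aperture": [0.025,0.025,0.025,0.025,0.025,0.025,0.025,0.025,0.025],"sx": [0,0,0,0,0,0,0,0,0],"sy": [0,0,0,0,0,0,0,0,0],"sz": [0.6,0.6,0.4,0.2,0.06,0.02,0.02,0,0],"rz": [0,0,0,0,0,0,0,0,0]}
}}

```text
t: 12.85
tool_pos: [0.5769, 0.2693, 0.0322]
orientation: [-3.139, 0.099, -0.002]
force: [-0.7, -0.8, -0.5]
opening: 0.0357
gripper_force: 25.0
```

Scaled: 0.002 m is 0.04, 0.001 m is 0.02.

>>> {"name": "run_rows", "arguments": {
  "offsets": {"aperture": [0.025,0.025,0.025,0.025,0.025],"sx": [0,0,0,0,0],"sy": [0,0,0,0,0],"sz": [0.04,0.02,0.014,0,0],"rz": [0,0,0,0,0]}
}}

```text
t: 13.35
tool_pos: [0.5767, 0.2693, 0.0292]
orientation: [-3.14, 0.099, -0.001]
force: [-4.5, -1.8, 11.5]
opening: 0.0357
gripper_force: 25.0
```

Scaled: -0.04 m is -0.8, 0.0314 m is 0.628, -0.063 rad / 1.5708 = -0.0401.

>>> {"name": "run_rows", "arguments": {
  "offsets": {"aperture": [0.048,0.048,0.048,0.048,0.048,0.048,0.06,0.08,0.08,0.08,0.08,0.08,0.08,0.08,0.08,0.08,0.08],"sx": [0,0,0,0,0,0,0,0.256,0.256,0.256,0.256,0.256,0.256,0.256,0,0,0],"sy": [0,0,0,0,0,0,0,0.628,0.628,0.628,0.628,0.628,0.628,0.628,0,0,0],"sz": [0,0,0,-0.2,-0.6,-0.8,-0.8,0,0,0,0,0,0,0,0,0,0],"rz": [0,0,0,0,0,0,-0.0401,0,0,0,0,0,0,0,0,0,0]}
}}

```text
t: 15.05
tool_pos: [0.6655, 0.0501, 0.1477]
orientation: [-3.141, -0.001, 0.0]
force: [-0.5, 0.3, -0.1]
opening: 0.0797
gripper_force: 0.0
```

```bash
python3 -c "
from h import *
c=read_camera('wrist'); P=cloud(c)
q=P[(c['depth']>.05)&(abs(P[...,2]-.0255)<.003)&(abs(P[...,0]-.6665)<.04)&(abs(P[...,1]-.0497)<.04)]; rect('scoil',q)
go(.6665,.0497,.020,90)
c=read_camera('top'); save(c,'top2.png')"
```

```text
scoil c [667.  49.] size [37.  36.9] axis 84.5 z [0.0229 0.0241 0.0265] 1269
t 15.1 cur yaw -89.9 turn 0.001 d [0.001  0.0008 0.1276] q6 1.57 tcp [0.6655 0.0504 0.1476] zaxis [-0.  0. -1.]
```

View pics/top2.png

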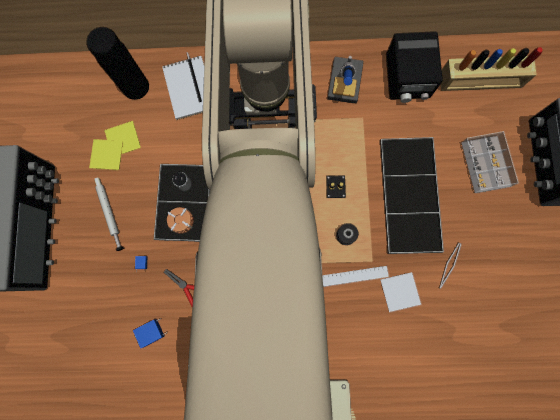

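The top view shows the large coil at (180,220) and the can at (181,181), each in its own compartment of tray_two. Gripping the small coil.

Scaled: 0.04 m is 0.8, 0.035 m is 0.7.

>>> {"name": "run_rows", "arguments": {
  "offsets": {"aperture": [0.08,0.08,0.08,0.08,0.08,0.08,0.03,0.03,0.03,0.03,0.03,0.03,0.03,0.03],"sx": [0.03,0,0,0,0,0,0,0,0,0,0,0,0,0],"sy": [0.02,0,0,0,0,0,0,0,0,0,0,0,0,0],"sz": [0.6,0.8,0.7,0.3,0.15,0,0,0,0,0,0,0,0,0],"rz": [0,0,0,0,0,0,0,0,0,0,0,0,0,0]},
  "clamp_n": 25
}}

```text
t: 16.55
tool_pos: [0.6675, 0.0482, 0.0202]
orientation: [-3.142, 0.0, -0.0]
force: [-1.3, 0.5, 3.1]
opening: 0.0394
gripper_force: 25.0
```

```bash
python3 -c "
from h import *
go(.624,-.283,.15,90)"
```

```text
t 16.55 cur yaw -90.0 turn -0.0 d [-0.0434  0.3312 -0.1298] q6 1.57 tcp [0.6675 0.0482 0.0202] zaxis [ 0.  0. -1.]
```

Scaled: 0.0331 m is 0.662, -0.0043 m is -0.086.

>>> {"name": "run_rows", "arguments": {
  "offsets": {"aperture": [0.03,0.03,0.03,0.03,0.03,0.03,0.03,0.03,0.03,0.03,0.03,0.03,0.03,0.03,0.03,0.03,0.03],"sx": [0,0,0,0,-0.086,-0.086,-0.086,-0.086,-0.086,-0.086,-0.086,-0.086,-0.086,-0.086,0,0,0],"sy": [0,0,0,0,0.662,0.662,0.662,0.662,0.662,0.662,0.662,0.662,0.662,0.662,0,0,0],"sz": [-0.2,-0.6,-0.6,-0.6,0,0,0,0,0,0,0,0,0,0,0,0,0],"rz": [0,0,0,0,0,0,0,0,0,0,0,0,0,0,0,0,0]}
}}

```text
t: 18.25
tool_pos: [0.6244, -0.2819, 0.12]
orientation: [-3.141, -0.001, 0.0]
force: [0.1, 0.7, -1.0]
opening: 0.0398
gripper_force: 25.0
```

```bash
python3 -c "
from h import *
c=read_camera('wrist'); save(c,'w4.png'); 
go(.624,-.283,.0225,90)"
```

```text
t 18.3 cur yaw -89.9 turn 0.001 d [-0.0005  0.0015  0.0975] q6 1.07 tcp [ 0.6245 -0.2816  0.12  ] zaxis [-0.  0. -1.]
```

View pics/w4.png

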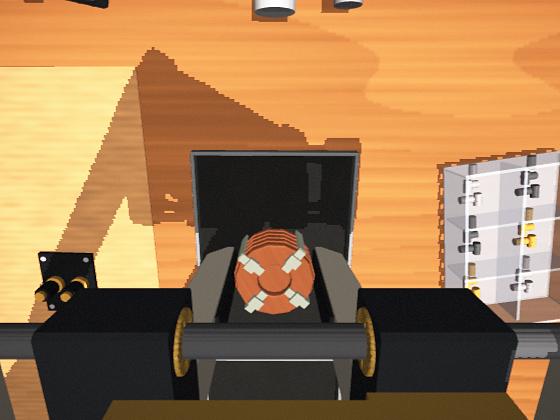

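The small coil is centred at (275,270) between the tray_three rims at 192 and 358. Lowering it.

Scaled: 0.03 m is 0.6, 0.02 m is 0.4.

>>> {"name": "run_rows", "arguments": {
  "offsets": {"aperture": [0.03,0.03,0.03,0.03,0.03,0.03,0.03,0.03,0.03,0.03],"sx": [0,0,0,0,0,0,0,0,0,0],"sy": [0.02,0,0,0,0,0,0,0,0,0],"sz": [0.6,0.6,0.4,0.2,0.06,0.02,0.02,0.02,0,0],"rz": [0,0,0,0,0,0,0,0,0,0]}
}}

```text
t: 19.3
tool_pos: [0.6246, -0.284, 0.0245]
orientation: [3.141, -0.0, 0.001]
force: [0.1, -0.2, -1.4]
opening: 0.0397
gripper_force: 25.0
```

Scaled: 0.001 m is 0.02, 0.0005 m is 0.01.

>>> {"name": "run_rows", "arguments": {
  "offsets": {"aperture": [0.03,0.03,0.03,0.03,0.03],"sx": [0,0,0,0,0],"sy": [0,0,0,0,0],"sz": [0.02,0.02,0.01,0,0],"rz": [0,0,0,0,0]}
}}

```text
t: 19.8
tool_pos: [0.6246, -0.284, 0.0231]
orientation: [3.141, -0.0, 0.001]
force: [-4.7, 2.5, 9.4]
opening: 0.0396
gripper_force: 25.0
```

Scaled: -0.05 m is -1, -0.0367 m is -0.734.

>>> {"name": "run_rows", "arguments": {
  "offsets": {"aperture": [0.055,0.055,0.055,0.055,0.055,0.055,0.06,0.07,0.07,0.07,0.07,0.07,0.07,0.07,0.07,0.07,0.07,0.07,0.07,0.07],"sx": [0,0,0,0,0,0,0,-0.35,-0.35,-0.35,-0.35,-0.35,-0.35,-0.35,-0.35,-0.35,-0.35,-0.35,0,0],"sy": [0,0,0,0,0,0,0,-0.734,-0.734,-0.734,-0.734,-0.734,-0.734,-0.734,-0.734,-0.734,-0.734,-0.734,0,0],"sz": [0,0,0,-0.2,-0.6,-0.8,-1,0,0,0,0,0,0,0,0,0,0,0,0,0],"rz": [0,0,0,0,0,0,0,0,0,0,0,0,0,0,0,0,0,0,0,0]}
}}

```text
t: 21.8
tool_pos: [0.4319, 0.1205, 0.1522]
orientation: [3.141, 0.004, 0.002]
force: [0.4, -0.9, -0.8]
opening: 0.0701
gripper_force: 0.0
```

>>> {"name": "run_rows", "arguments": {
  "offsets": {"aperture": [0.07,0.07,0.07,0.07,0.07,0.07,0.07,0.07,0.07,0.07,0.07,0.07,0.07,0.07,0.07,0.07],"sx": [0,0,0,0,0,0,0,0,0,0,0,0,0,0,0,0],"sy": [0,0,0,0,0,0,0,0,0,0,0,0,0,0,0,0],"sz": [0,0,0,0,0,0,0,0,0,0,0,0,0,0,0,0],"rz": [-0.091,-0.091,-0.091,-0.091,-0.091,-0.091,-0.091,-0.091,-0.091,-0.091,-0.091,-0.091,-0.091,-0.091,0,0]}
}}

```text
t: 23.4
tool_pos: [0.4324, 0.119, 0.1516]
orientation: [1.702, 2.64, -0.0]
force: [0.3, 0.0, 0.1]
opening: 0.0701
gripper_force: 0.0
```

```bash
python3 -c "
from h import *
c=read_camera('wrist'); save(c,'w5.png'); P=cloud(c); h=cv2.cvtColor(c['image'],cv2.COLOR_RGB2HSV)
q=P[(c['depth']>.05)&(h[...,0]>100)&(h[...,0]<125)&(h[...,1]>120)&(abs(P[...,2]-.021)<.004)&(abs(P[...,0]-.4325)<.04)&(abs(P[...,1]-.12)<.04)]; rect('box',q)
go(.4325,.1198,.020,24.8)"
```

```text
box c [432.6 120.8] size [34.1 41.8] axis 113.4 z [0.0184 0.0197 0.0208] 1882
t 23.45 cur yaw 24.4 turn -0.007 d [0.0005 0.0005 0.1316] q6 -0.27 tcp [0.4322 0.1192 0.1516] zaxis [ 0. -0. -1.]
```

View pics/w5.png

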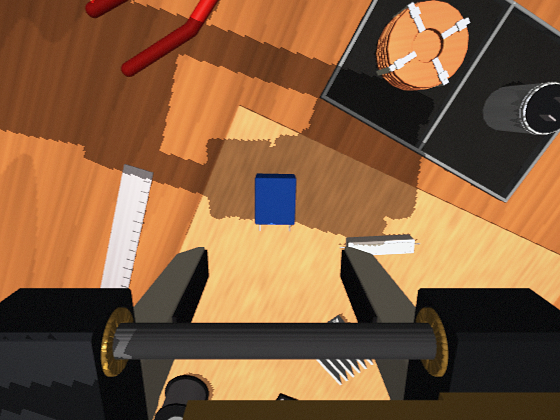

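The box is square between the fingers at (275,200), and its leads point along the pads rather than into them. The resistor end at (346,245) clears the right finger. Lowering.

Scaled: 0.04 m is 0.8, 0.018 m is 0.36.

>>> {"name": "run_rows", "arguments": {
  "offsets": {"aperture": [0.07,0.07,0.07,0.07,0.07,0.07,0.025,0.025,0.025,0.025,0.025,0.025,0.025,0.025,0.025,0.025,0.025,0.025,0.025],"sx": [0,0,0,0,0,0,0,0,0,0,0,0,0,0,0,0,0,0,0],"sy": [0.02,0,0,0,0,0,0,0,0,0,0,0,0,0,0,0,0,0,0],"sz": [0.6,0.8,0.7,0.36,0.2,0,0,0,0,0,0,0,0,0,-0.2,-0.6,-0.6,-0.6,0],"rz": [0,0,0,0,0,0,0,0,0,0,0,0,0,0,0,0,0,0,0]},
  "clamp_n": 20
}}

```text
t: 25.35
tool_pos: [0.4358, 0.1209, 0.1236]
orientation: [1.692, 2.64, 0.008]
force: [0.3, -0.7, -0.3]
opening: 0.0347
gripper_force: 19.9
```

```bash
python3 -c "
from h import *
go(.531,-.283,.12,90)"
```

```text
t 25.35 cur yaw 24.7 turn -1.14 d [-0.0952 -0.4039  0.0038] q6 -0.27 tcp [0.4358 0.1209 0.1236] zaxis [ 0.008  0.001 -1.   ]
```

Scaled: -0.067 m is -1.34, -0.008 m is -0.16, -0.1425 rad / 1.5708 = -0.0907.

>>> {"name": "run_rows", "arguments": {
  "offsets": {"aperture": [0.025,0.025,0.025,0.025,0.025,0.025,0.025,0.025,0.025,0.025],"sx": [0,0,0,0,0,0,0,0,-0.32,-0.16],"sy": [0,0,0,0,0,0,0,0,-1.34,-0.68],"sz": [0,0,0,0,0,0,0,0,0,0],"rz": [-0.0907,-0.0907,-0.0907,-0.0907,-0.0907,-0.0907,-0.0907,-0.0907,0,0]}
}}

```text
t: 26.35
tool_pos: [0.4521, 0.037, 0.118]
orientation: [0.006, -3.141, 0.001]
force: [-0.5, 0.2, -0.7]
opening: 0.0348
gripper_force: 19.9
```

```bash
python3 -c "
from h import *
go(.531,-.283,.12,90)"
```

```text
t 26.35 cur yaw 90.2 turn 0.004 d [-0.0789 -0.32   -0.0019] q6 -1.61 tcp [0.4521 0.037  0.118 ] zaxis [-0.001 -0.    -1.   ]
```

Scaled: -0.0347 m is -0.694, -0.0088 m is -0.176.

>>> {"name": "run_rows", "arguments": {
  "offsets": {"aperture": [0.025,0.025,0.025,0.025,0.025,0.025,0.025,0.025,0.025,0.025,0.025,0.025],"sx": [-0.176,-0.176,-0.176,-0.176,-0.176,-0.176,-0.176,-0.176,-0.176,0,0,0],"sy": [-0.694,-0.694,-0.694,-0.694,-0.694,-0.694,-0.694,-0.694,-0.694,0,0,0],"sz": [0,0,0,0,0,0,0,0,0,0,0,0],"rz": [0,0,0,0,0,0,0,0,0,0,0,0]}
}}

```text
t: 27.55
tool_pos: [0.5311, -0.2734, 0.1177]
orientation: [0.001, -3.14, -0.002]
force: [0.3, -0.2, 0.1]
opening: 0.0352
gripper_force: 19.9
```

```bash
python3 -c "
from h import *
c=read_camera('wrist'); save(c,'w6.png'); 
go(.531,-.283,.0205,90)"
```

```text
t 27.6 cur yaw 90.1 turn 0.001 d [ 0.0002 -0.0099  0.0975] q6 -2.13 tcp [ 0.5313 -0.2732  0.118 ] zaxis [-0.001  0.001 -1.   ]
```

View pics/w6.png

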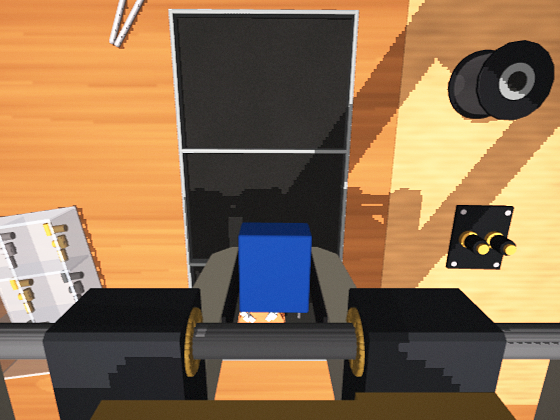

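The box is held level at (275,268). The near/middle divider is at row 150, so I'll check its x position before lowering.

```bash
python3 -c "
from h import *
c=read_camera('wrist'); P=cloud(c); print(P[146:156,230,:].round(4)); print(c['image'][146:156,230,0])"
```

```text
[[ 0.4814 -0.3069  0.0026]
 [ 0.4821 -0.3068  0.0031]
 [ 0.4822 -0.3061  0.0088]
 [ 0.4825 -0.3056  0.0129]
 [ 0.4833 -0.3057  0.0125]
 [ 0.4841 -0.3058  0.0122]
 [ 0.4849 -0.3059  0.0116]
 [ 0.4868 -0.3071  0.0021]
 [ 0.4875 -0.307   0.0029]
 [ 0.4883 -0.3071  0.0026]]
[ 48  45  75 225 237 224 197  35  45  50]
```

Scaled: 0.03 m is 0.6, -0.0095 m is -0.19.

>>> {"name": "run_rows", "arguments": {
  "offsets": {"aperture": [0.025,0.025,0.025,0.025,0.025,0.025,0.025,0.025,0.025,0.025],"sx": [0,0,0,0,0,0,0,0,0,0],"sy": [-0.19,0,0,0,0,0,0,0,0,0],"sz": [0.4,0.6,0.5,0.2,0.08,0.04,0.04,0.02,0,0],"rz": [0,0,0,0,0,0,0,0,0,0]}
}}

```text
t: 28.65
tool_pos: [0.532, -0.2843, 0.025]
orientation: [-0.0, 3.141, -0.001]
force: [0.2, -0.1, -0.5]
opening: 0.0347
gripper_force: 19.9
```

Scaled: 0.0015 m is 0.03, 0.001 m is 0.02.

>>> {"name": "run_rows", "arguments": {
  "offsets": {"aperture": [0.025,0.025,0.025,0.025,0.025],"sx": [0,0,0,0,0],"sy": [0,0,0,0,0],"sz": [0.03,0.02,0.02,0,0],"rz": [0,0,0,0,0]}
}}

```text
t: 29.15
tool_pos: [0.5318, -0.2841, 0.022]
orientation: [0.001, -3.142, 0.0]
force: [-3.6, 2.5, 8.2]
opening: 0.0353
gripper_force: 19.9
```

Scaled: -0.05 m is -1, 0.0336 m is 0.672.

>>> {"name": "run_rows", "arguments": {
  "offsets": {"aperture": [0.048,0.048,0.048,0.048,0.048,0.048,0.06,0.06,0.06,0.06,0.06,0.06,0.06,0.06,0.06,0.06,0.06,0.06,0.06],"sx": [0,0,0,0,0,0,0,-0.012,-0.012,-0.012,-0.012,-0.012,-0.012,-0.012,-0.012,-0.012,-0.012,-0.012,-0.012],"sy": [0,0,0,0,0,0,0,0.672,0.672,0.672,0.672,0.672,0.672,0.672,0.672,0.672,0.672,0.672,0.672],"sz": [0,0,0,-0.2,-0.6,-0.8,-1,0,0,0,0,0,0,0,0,0,0,0,0],"rz": [0,0,0,0,0,0,0,0,0,0,0,0,0,0,0,0,0,0,0]}
}}

```text
t: 31.05
tool_pos: [0.5388, 0.1206, 0.1518]
orientation: [-0.0, 3.141, 0.0]
force: [1.0, -0.2, 0.0]
opening: 0.0599
gripper_force: 0.0
```

>>> {"name": "run_rows", "arguments": {
  "offsets": {"aperture": [0.06,0.06,0.06,0.06,0.06,0.06],"sx": [0,0,0,0,0,0],"sy": [0,0,0,0,0,0],"sz": [0,0,0,0,0,0],"rz": [-0.0769,-0.0769,-0.0769,-0.0769,0,0]}
}}

```text
t: 31.65
tool_pos: [0.5388, 0.1192, 0.1514]
orientation: [-0.747, 3.051, -0.0]
force: [0.4, -0.6, 0.1]
opening: 0.06
gripper_force: 0.0
```

```bash
python3 -c "
from h import *
c=read_camera('wrist'); P=cloud(c); h=cv2.cvtColor(c['image'],cv2.COLOR_RGB2HSV); save(c,'w7.png')
m=(c['depth']>.05)&(h[...,1]<60)&(P[...,2]>.0125)&(P[...,2]<.018)&(abs(P[...,0]-.539)<.045)&(abs(P[...,1]-.12)<.035)
rect('res',P[m])
go(.5394,.1195,.0175,117.7)"
```

```text
res c [539.4 119.2] size [59.9 12.6] axis 27.7 z [0.013  0.0141 0.0152] 971
t 31.7 cur yaw 117.5 turn -0.003 d [-6.000e-04  1.000e-04  1.338e-01] q6 -1.93 tcp [0.5389 0.1191 0.1513] zaxis [ 0.  0. -1.]
```

View pics/w7.png

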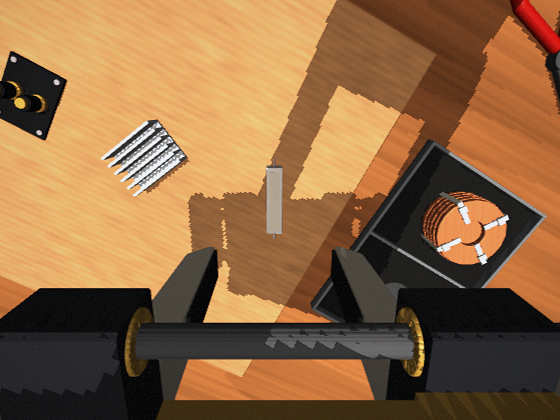

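The resistor is square between the fingers at (274,200). The can and the tray are clear of the fingers.

Scaled: 0.04 m is 0.8, 0.035 m is 0.7.

>>> {"name": "run_rows", "arguments": {
  "offsets": {"aperture": [0.06,0.06,0.06,0.06,0.06,0.06,0.005,0.005,0.005,0.005,0.005,0.005,0.005,0.005,0.005,0.005,0.005,0.005,0.005,0.005],"sx": [0,0,0,0,0,0,0,0,0,0,0,0,0,0,0,0,0,0,0,0],"sy": [0,0,0,0,0,0,0,0,0,0,0,0,0,0,0,0,0,0,0,0],"sz": [0.6,0.8,0.7,0.36,0.2,0,0,0,0,0,0,0,0,0,-0.2,-0.6,-0.6,-0.6,0,0],"rz": [0,0,0,0,0,0,0,0,0,0,0,0,0,0,0,0,0,0,0,0]},
  "clamp_n": 20
}}

```text
t: 33.7
tool_pos: [0.5395, 0.1193, 0.1192]
orientation: [-0.752, 3.048, -0.0]
force: [0.2, -0.6, -0.5]
opening: 0.0135
gripper_force: 20.0
```

```bash
python3 -c "
from h import *
go(.437,-.283,.12,0)"
```

```text
t 33.7 cur yaw 117.7 turn -1.087 d [ 0.4023  0.1025 -0.0011] q6 -1.93 tcp [0.5395 0.1193 0.1192] zaxis [ 0.002  0.    -1.   ]
```

The manual's scale: shifts go in shares of 50 mm and turns go in shares of pi/2 rad. Converting my numbers, 0.137 rad / 1.5708 = 0.0872.

>>> {"name": "run_rows", "arguments": {
  "offsets": {"aperture": [0.005,0.005,0.005,0.005,0.005,0.005,0.005,0.005,0.005,0.005,0.005,0.005,0.005,0.005,0.005,0.005],"sx": [0,0,0,0,0,0,0,0,0,0,0,0,0,0,0,0],"sy": [0,0,0,0,0,0,0,0,0,0,0,0,0,0,0,0],"sz": [0,0,0,0,0,0,0,0,0,0,0,0,0,0,0,0],"rz": [0.0872,0.0872,0.0872,0.0872,0.0872,0.0872,0.0872,0.0872,0.0872,0.0872,0.0872,0.0872,0.0872,0.0872,0.0872,0]}
}}

```text
t: 35.3
tool_pos: [0.5376, 0.119, 0.1162]
orientation: [-2.223, -2.217, 0.004]
force: [-0.1, 0.6, -0.6]
opening: 0.0134
gripper_force: 20.0
```

>>> {"name": "run_rows", "arguments": {
  "offsets": {"aperture": [0.005,0.005,0.005,0.005,0.005,0.005,0.005,0.005,0.005,0.005,0.005,0.005,0.005,0.005,0.005],"sx": [-0.67,-0.67,-0.67,-0.67,-0.67,-0.67,-0.67,-0.67,-0.67,-0.67,-0.67,-0.67,0,0,0],"sy": [-0.17,-0.17,-0.17,-0.17,-0.17,-0.17,-0.17,-0.17,-0.17,-0.17,-0.17,-0.17,0,0,0],"sz": [0,0,0,0,0,0,0,0,0,0,0,0,0,0,0],"rz": [0,0,0,0,0,0,0,0,0,0,0,0,0,0,0]}
}}

```text
t: 36.8
tool_pos: [0.4363, -0.2817, 0.1172]
orientation: [-2.219, -2.222, -0.0]
force: [-0.1, -0.0, 0.2]
opening: 0.0137
gripper_force: 20.0
```

```bash
python3 -c "
from h import *
c=read_camera('wrist'); save(c,'w8.png')
go(.437,-.283,.020,0)"
```

```text
t 36.85 cur yaw 0.1 turn 0.002 d [-0.0015  0.0006  0.0974] q6 -0.67 tcp [ 0.4365 -0.2816  0.1174] zaxis [-0.001  0.001 -1.   ]
```

View pics/w8.png

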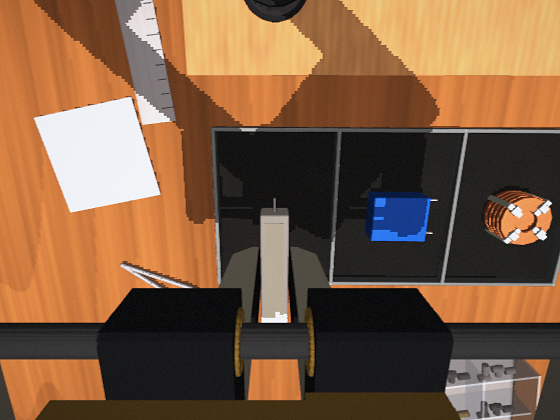

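The box (400,217) and small coil (517,215) lie in their own compartments. The resistor at (275,260) is centred over the near one. Lowering it.

Scaled: 0.03 m is 0.6, 0.02 m is 0.4.

>>> {"name": "run_rows", "arguments": {
  "offsets": {"aperture": [0.005,0.005,0.005,0.005,0.005,0.005,0.005,0.005],"sx": [-0.03,0,0,0,0,0,0,0],"sy": [0.01,0,0,0,0,0,0,0],"sz": [0.6,0.6,0.4,0.16,0.08,0.04,0,0],"rz": [0,0,0,0,0,0,0,0]}
}}

```text
t: 37.65
tool_pos: [0.4377, -0.2848, 0.0251]
orientation: [2.221, 2.22, 0.0]
force: [-0.2, -0.0, -0.4]
opening: 0.0139
gripper_force: 20.0
```

Scaled: 0.002 m is 0.04, 0.001 m is 0.02.

>>> {"name": "run_rows", "arguments": {
  "offsets": {"aperture": [0.005,0.005,0.005,0.005,0.005],"sx": [0,0,0,0,0],"sy": [0,0,0,0,0],"sz": [0.04,0.02,0.02,0,0],"rz": [0,0,0,0,0]}
}}

```text
t: 38.15
tool_pos: [0.4372, -0.2845, 0.021]
orientation: [2.222, 2.22, -0.0]
force: [-3.6, 2.2, 10.5]
opening: 0.0133
gripper_force: 20.0
```

>>> {"name": "run_rows", "arguments": {
  "offsets": {"aperture": [0.028,0.028,0.028,0.028,0.028,0.028,0.028,0.028,0.028,0.028,0.028,0.028,0.028,0.028,0.028,0.028,0.028],"sx": [0,0,0,0,0,0,0,0,-0.8,-0.8,-0.8,-0.8,-0.8,-0.8,0,0,0],"sy": [0,0,0,0,0,0,0,0,-0.6,-0.6,-0.6,-0.6,-0.6,-0.6,0,0,0],"sz": [0,0,0,-0.2,-0.6,-0.8,-1,-1,0,0,0,0,0,0,0,0,0],"rz": [0,0,0,0,0,0,0,0,0,0,0,0,0,0,0,0,0]}
}}

```text
t: 39.85
tool_pos: [0.2573, -0.5235, 0.2002]
orientation: [-2.222, -2.221, -0.001]
force: [-0.0, 0.4, 0.2]
opening: 0.028
gripper_force: 0.0
```

```bash
python3 -c "
from h import *
c=read_camera('top'); save(c,'top3.png'); P=cloud(c)
for n,x,y,z in (('lcoil',.484,.275,.035),('can',.577,.269,.053),('scoil',.6245,-.284,.027),('box',.532,-.284,.023),('res',.437,-.2845,.017),('heatsink',.5555,.006,.027),('spool',.4376,-.1213,.041),('plate',.5567,-.1026,.0265)):
    rect(n,P[(c['depth']>.1)&(abs(P[...,2]-z)<.005)&(abs(P[...,0]-x)<.042)&(abs(P[...,1]-y)<.042)])
"
```

```text
lcoil c [482.7 274.6] size [57.  56.8] axis 12.6 z [0.0309 0.0352 0.0388] 441
can c [576.  268.7] size [35.2 34.1] axis 20.6 z [0.0501 0.0542 0.0569] 175
scoil c [ 623.6 -282.9] size [38.  36.5] axis 17.6 z [0.0229 0.0268 0.0309] 192
box c [ 530.9 -283.6] size [36.4 41.8] axis 178.5 z [0.0199 0.0235 0.0262] 265
res c [ 437.  -283.9] size [60.6 14.5] axis 87.9 z [0.0139 0.0172 0.0201] 162
heatsink c [555.5   5.7] size [40.3 50.1] axis 153.0 z [0.0231 0.0263 0.0295] 133
spool c [ 436.9 -120.7] size [46.3 46.3] axis 97.5 z [0.0376 0.0405 0.0436] 330
plate c [ 556.9 -102.9] size [31.4 10.3] axis 85.5 z [0.0231 0.0255 0.0288] 42
```

View pics/top3.png

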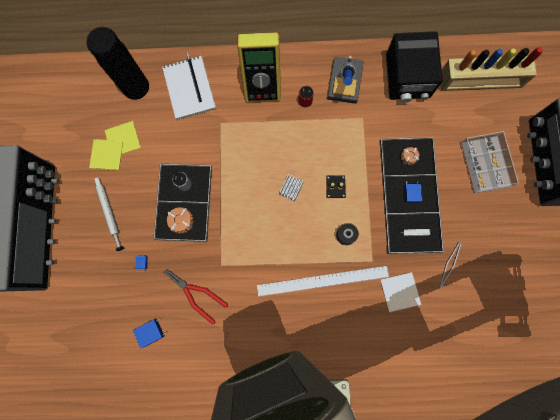

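All five parts lie centred in their compartments: large coil (180,220), can (181,181), small coil (410,156), box (413,191) and resistor (416,232). Their top heights are right, and the heatsink, spool and plate have not moved.

```bash
python3 -c "
from plant import robot
print(robot.close_job())"
```

```text
the job is handed in; nothing more can be done
None
```

Both kits are made up and handed in: all five parts lie in the compartments asked for, the bystanders are unmoved, and it took about 40 s of the 118 s allowed.

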